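Lock the levelling screw of the sample platform

TASK

The platform under the tube rack has been levelled; now lock its front levelling screw. Gently set the larger hold key over the screw's square head, fully down and with its tail between the two prongs, and let go of it; then turn the jam nut clockwise by its lever until it is tight, about 8 N of push at the lever's peg and never as much as 16 N, while the key keeps the screw from turning. Leave the key standing on the screw and do not disturb anything else.

Things in the scene. Friction and masses are not known exactly. Their poses are not given: they have to be found in the camera images.
- platform: fixed aluminium levelling platform with a bolted white tube rack. Origin on the bench under the axis of its front levelling screw; x points across the plate to the rack, y to its left, z up. The lug round the screw is 62 mm wide, its top 30 mm above the bench; the 240 mm wide plate begins 50 mm behind the screw axis, the 125 mm high rack 135 mm behind it
- fork: dark steel fork fixed on the platform 80 mm behind the screw axis (platform +x): two prongs 10 mm thick (y), 12 mm deep (x), tops 84 mm above the bench, an 18 mm gap between them centred on platform y = 0. Origin between the prongs at the plate's top, 30 mm above the bench
- screw_top (a point): centre of the top face of the front levelling screw's square steel head, 70 mm above the bench. Head 26 mm square, 18 mm tall; its flats are within 3 degrees of the platform's x and y. The screw turns about the vertical with a light friction of 0.1 N m: a tightening nut drags it round unless it is held
- screw_index (a point): tip of the small index needle of the screw, 36 mm from the axis and 49 mm above the bench, pointing to platform -x: it shows the setting of the screw, which must not be lost (up to 12 mm of travel at the tip, about 20 degrees, is allowed for the play of the key)
- lever_peg (a point): upright round steel peg at the end of the jam nut's flat lever: 12 mm diameter, 85 mm from the screw axis, from 41 mm (top of the lever) to 85 mm above the bench; the point is on its axis, 68 mm up. At the start the lever points 150 to 220 degrees counterclockwise from platform x. Running the nut down, clockwise from above, takes under 1 N at the peg; it stays where it is left
- lever: the lever of the steel jam nut under the square head, clamped on it at an angle that differs each time, so the nut meets its seat with the lever anywhere from 85 to 121 degrees from platform x: feel for it. It then drags the screw (1 to 2 N at the peg) through the key's play, up to 0.2 rad, until the tail meets the fork; then the force rises steeply, 10 N in 0.05 to 0.1 rad. Origin as the platform's, on the bench
- key_grip (a point): the larger hold key, 0.22 kg, plain steel, standing on the bench: centre of its upright flat grip, 42 mm above the key's underside. Grip 30 mm (x) by 18 mm (y), from 22 to 54 mm above the underside. Below it is a 42 mm square socket block 22 mm tall, open underneath: square hole of 28 mm with a 3 mm chamfered mouth, 16 mm deep. Axes: x along the tail, z up
- key_socket (a point): the roof of the larger key's socket, on its axis, 16 mm above its underside; it meets the screw's top when the key is fully down
- key_tail (a point): point on the larger key's tail 85 mm from its axis along key x, 8 mm above the underside; the tail is a 10 mm square bar that reaches 100 mm from the axis
- spare_grip (a point): a smaller spare key of the same make (28 mm socket block, too small for the screw, 55 mm tail), not needed: centre of its grip, 42 mm above the bench. The two keys may stand in each other's place, one left and one right of the platform
- vial: clear vial 30 mm wide, 55 mm tall, standing on the bench; origin under its centre
- cup_a: clear plastic cup 84 mm wide, 75 mm tall; origin under its centre
- cup_b: clear plastic cup 84 mm wide, 75 mm tall; origin under its centre
- jar: amber glass jar 56 mm wide, 70 mm tall; origin under its centre
- pot: white pot 34 mm wide, 50 mm tall, standing on the platform; origin under its centre
- spatula: spatula 190 mm long lying on the bench; origin under its centre
- key: the larger hold key itself: origin under its centre, axes as at its grip
There are look-alikes about, which are no part of the job. Leave any green, purple or turquoise look-alike of the key alone.

How it is judged:
On the way, in this order (a step that is already met when the one before it is completed fails the run):
1. the larger key sits fully down on the screw's head, tail between the prongs, and is let go (distance between key_socket and screw_top below 0.006 m and y of key_tail in the frame of platform between -0.012 and 0.012 m and x of key_tail in the frame of platform above 0.05 m and angle between key_socket's own z axis and vertical below 0.12 rad and contact force between the fingers and key below 0.1 N), for 0.2 s.
2. the nut is tightened on its seat: the key's tail bears on the fork with more than 4 N, key not touched by the robot, setting kept (all of step 1 and contact force between key and fork above 4 N and contact force between the arm and key below 0.1 N and distance of screw_index from where it was at the start of the episode below 0.0125 m), for 0.2 s.
At the end, for the whole second after the job is handed in: The key rests fully down on the screw's head (socket roof within 6 mm of its top, tail between the prongs within 12 mm, upright within 7 degrees), the lever's peg is over 55 mm to platform +y of the screw axis, and the index tip is within 12.5 mm of where it began (distance between key_socket and screw_top below 0.006 m and y of key_tail in the frame of platform between -0.012 and 0.012 m and x of key_tail in the frame of platform above 0.05 m and angle between key_socket's own z axis and vertical below 0.12 rad and y of lever_peg in the frame of platform above 0.055 m and distance of screw_index from where it was at the start of the episode below 0.0125 m and linear speed of key below 0.02 m/s); the robot touches nothing.
It fails at once if the nut is overtightened or the key is forced: the key presses on the fork with more than 16 N (contact force between key and fork above 16 N).
It fails at once if the setting is lost: the screw's index tip moves more than 16 mm (distance of screw_index from where it was at the start of the episode above 0.016 m).
It fails at once if the smaller key, the vial, a cup, the amber jar, the white pot or the spatula is moved more than 30 mm (distance of any of spare_grip, vial, cup_a, cup_b, jar, pot, spatula from where it was at the start of the episode above 0.03 m).
It also fails if it takes over 58 s, if anything falls off the work surface, if the arm or the gripper's body presses on something with over 40 N, if the wrist force passes 120 N, or if a joint passes its speed limit or range.

ROBOT

A 6-joint arm with a two-finger parallel gripper is mounted at the origin on the work surface. World frame = base frame: x ahead of the robot, y to its left, z up, the work surface at z = 0. Lengths are in m, angles in rad, forces in N, time in s.
With the tool pointing down it reaches from about 0.375 to 0.9 m from the base axis. Payload 3.1 kg.
Tool frame: the origin (TCP) lies between the finger pads; the fingertips stand 17 mm ahead of it and the grasp point (between the pads) lies 2 mm behind it (robot.nose_length is the distance from the TCP to the fingertips, in m); z points along the fingers, y is the line along which they close (so a half turn about z gives the same grasp; the last joint's range is limited). The gripper opens to 87 mm and grips with 3 to 60 N. Pads are 19 mm wide; open, the fingers measure 117 mm over their backs; the gripper's body (75 mm by 190 mm) begins 51 mm behind the grasp point.
Start: joints at [-1.504, 0.527, 1.433, -0, 1.181, -0.178], TCP at [0.152, -0.606, 0.24] pointing down, gripper open.
Joint ranges: [-3.08, 3.08], [-0.75, 2.2], [0.22, 2.44], [-1.43, 4.57], [0, 2.65], [-2.85, 2.85]. Speed limits (rad/s): [2.79, 2.79, 3.14, 3.14, 3.14, 3.14].

INTERFACE

Orientations are given as a unit quaternion [x, y, z, w].
In Python, from rig import robot, cams gives the robot as it stands.
- The arm moves only by the shell command python3 -m pendant 'ROWS' [FORCE]. ROWS is JSON, a list of rows, each an object with "jaw": the opening, from 0 (shut) to 1 (fully open); "linear": the shift along the tool's x, y, z in cm, a list of three; "twist": the turn about the tool's z in degrees. A call has 1 to 12 rows; each row shifts and turns the commanded pose from where the row before left it, along the tool's axes as they then stand; what a row does not reach is not made up. A row lasts 1/12 s, in which the tool goes at most 41.7 mm and 7.16 degrees, less where a joint would pass 70% of its speed; a pose out of reach is approached as far as the arm can. A call is refused whole if a number of a shift passes 4.17 or a number of a turn 7.16, either way. A call with a gripper value outside its range is refused whole. The fingers move at their own pace and stop on an object; FORCE is the grip in N (left out, the last holds). Time passes only in rows, so rows that do not move let the fingers close. It gives the time, the measured TCP pose, the force, the opening and the grip force at its end, in the units of the state.
- robot.get_obs(): the state, without advancing time (a new reading comes with each control period).
- cams.camera(name): name is "scene" or "top" or "wrist"; returns a dict with "color" (384x512x3 uint8, blue, green, red), "depth" (384x512 float32, m along the optical axis (not along the pixel's ray), 0 where there is no reading), "fov_y" (degrees; the focal length in pixels is half the picture's height over the tangent of half this angle, whatever the lens; pixels are square), "cx", "cy" (the principal point, pixels), "view" (4x4, takes a point from world to camera coordinates). Camera axes: x right, y down, z forward; pixel columns grow to the right and rows downward; lengths in m; the calibration is good to about 2 mm. A picture is of the moment at which its call begins.
- robot.hand_in(): hands the job in; it is judged then, once.
The state is a dict: "time": time; "q": joint angles; "joint_velocities": joint speeds; "joint_torque": joint torques, N m; "position": TCP position; "tool_rot": TCP orientation; "ft_force": force on the tool from outside, world axes, zero at the start; "moment": the same for the moment, N m; "grip_width": finger opening in m; "grip_force": force on a finger pad.
Only numpy, scipy, OpenCV 4.12 (cv2) and the standard library are available. Lean on these libraries where they do the work, as an engineer would, in place of code of your own. Each camera call takes 0.05 s, during which the arm holds its last target. There are 200 camera calls.

## Working session

There is one attempt and no reset: what is moved stays moved. The work goes in short steps, Python scripts to look and compute and a shell command to move; the robot and the scene stay as the last step left them, time stands still between calls to the robot, and variables do not carry over. Pictures are saved under pics/ and viewed, at most 10 in all, crops included, and the job is handed in when it is done.

```bash
ls; mkdir -p pics
cat > h.py <<'E'
import numpy as np, cv2
from rig import robot, cams
def snap(n):
    c=cams.camera(n); np.savez(''+n+'.npz',**c); return c
def load(n): return dict(np.load(''+n+'.npz'))
def K(c): 
    return 192/np.tan(np.radians(float(c['fov_y']))/2)
def px(c,u,v,z=None,r=1):
    """world point of pixel; on plane z if given, else by depth"""
    f=K(c); T=np.linalg.inv(c['view']); d=np.array([(u-c['cx'])/f,(v-c['cy'])/f,1.])
    if z is None:
        p=c['depth'][int(v)-r:int(v)+r+1,int(u)-r:int(u)+r+1]; s=np.median(p[p>0])
    else: s=(z-T[2,3])/(T[:3,:3]@d)[2]
    return T[:3,:3]@(d*s)+T[:3,3]
def proj(c,p):
    q=c['view']@np.append(p,1.); f=K(c); return q[0]/q[2]*f+c['cx'],q[1]/q[2]*f+c['cy']
E
python3 - <<'E'
from h import *
for n in('scene','top'):
    c=snap(n); cv2.imwrite(f'pics/{n}0.png',cv2.resize(c['color'],(800,600),interpolation=cv2.INTER_CUBIC))
    print(n,c['fov_y'],c['cx'],c['cy'],np.linalg.inv(c['view']).round(3).tolist())
print(robot.get_obs())
E
```

```text
pics
scene 47.4989091316089 256.024432126135 194.60935072184748 [[-0.214, 0.79, -0.575, 1.238], [0.977, 0.181, -0.114, 0.138], [0.014, -0.586, -0.81, 1.106], [0.0, 0.0, 0.0, 1.0]]
top 49.69275541835224 253.66781720677844 190.2770398428095 [[0.054, -0.976, 0.211, 0.221], [-0.999, -0.051, 0.018, -0.014], [-0.007, -0.212, -0.977, 1.535], [0.0, 0.0, 0.0, 1.0]]
{'time': 0.1, 'q': array([-1.50349144e+00,  5.28380098e-01,  1.43375395e+00, -4.06546280e-06,
        1.18142461e+00, -1.78527896e-01]), 'joint_velocities': array([ 0.0006715 , -0.00213172, -0.00191919, -0.00227134, -0.00101819,
        0.00116231]), 'joint_torque': array([ 3.82627659e-04, -4.40983987e+01, -1.77151448e+01,  6.35401905e-02,
        5.34087536e-02, -3.86658292e-05]), 'position': array([ 0.15207059, -0.60557471,  0.23867166]), 'tool_rot': array([ 9.92454712e-01,  1.22607823e-01,  5.27610069e-05, -9.81584546e-04]), 'ft_force': array([-0.69552971,  0.9270658 ,  0.12705655]), 'moment': array([-0.01086976,  0.05709946,  0.03265807]), 'grip_force': 0.0, 'grip_width': 0.08722814719160894}
```

View pics/scene0.png

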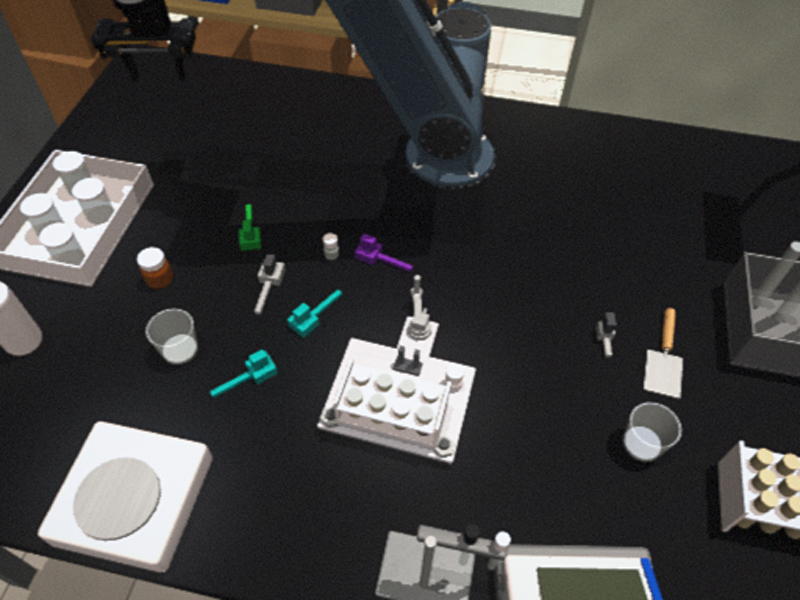

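View pics/top0.png

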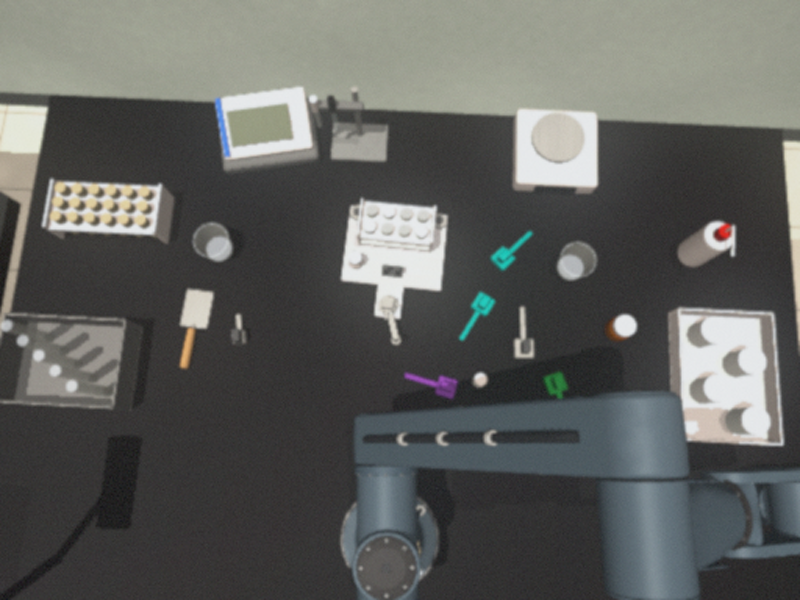

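Both views show the larger key, which is grey. In the top view its block is at about (524,347) with the tail running to (522,308). The screw is at (390,303), the peg at (396,340) and the spare key at (238,335). I'll enlarge these next.

Run:
```python
from h import *
c=load('top')['color']
a=c[120:232,210:295]; b=c[185:241,310:360]
A=cv2.resize(a,None,fx=5,fy=5,interpolation=cv2.INTER_CUBIC); B=cv2.resize(b,None,fx=7,fy=7,interpolation=cv2.INTER_CUBIC)
im=np.zeros((600,800,3),np.uint8); im[:560,:425]=A; im[:392,440:790]=B
cv2.imwrite('pics/crop1.png',im)
```

```text
(no output)
```

View pics/crop1.png

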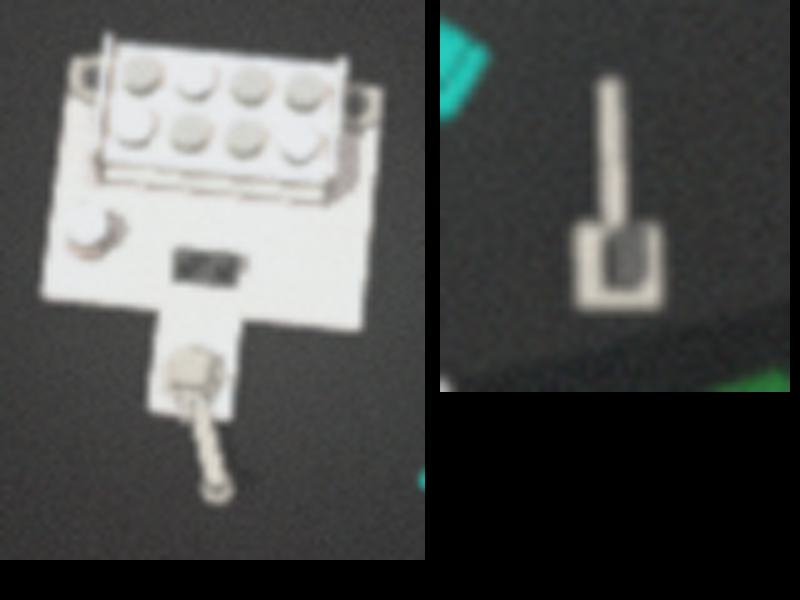

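Run:
```python
from h import *
c=load('top')
A=lambda x,y,z:px(c,210+x/5,120+y/5,z)
B=lambda x,y,z:px(c,310+(x-440)/7,185+y/7,z)
l,r=A(42,298,.03),A(362,328,.03); print('plate',l,r,np.linalg.norm(l-r))
d=l-r; print('plat yaw',np.degrees(np.arctan2(d[1],d[0]))-90)
s=A(194,370,.07);f=A(205,267,.084);p=A(217,488,.085);print('screw',s,'fork',f,'peg',p,np.linalg.norm((f-s)[:2]),np.linalg.norm((p-s)[:2]))
g=B(627,257,.054);b=B(619,262,.022);t=B(609,78,.013)
print('grip',g,'block',b,'tail',t,np.linalg.norm((t-b)[:2]),np.degrees(np.arctan2(*(t-b)[1::-1])))
v=B(605,150,.013);print(v)
for n,x,y in(('spare',238,335),('jar',622,327),('vial',480,380)): print(n,px(c,x/1.5625,y/1.5625,.05))
# grip top from scene
c=load('scene'); print('scene grip',px(c,270/1.5625,261/1.5625,.054),'screw',px(c,421/1.5625,324/1.5625,.07),'peg',px(c,417/1.5625,279/1.5625,.085))
```

```text
plate [0.57946589 0.14686485 0.03      ] [ 0.56898043 -0.09276878  0.03      ] 0.23986292506756252
plat yaw -2.505448661251606
screw [0.52232052 0.02912898 0.07      ] fork [0.59573473 0.02505071 0.084     ] peg [0.43519327 0.00769409 0.085     ] 0.07352739510346551 0.0897252053138539
grip [ 0.44069146 -0.29141349  0.054     ] block [ 0.4425838  -0.29325109  0.022     ] tail [ 0.54261301 -0.28838758  0.013     ] 0.10014737617657221 2.7835796172260676
[ 0.50344645 -0.2867673   0.013     ]
spare [0.43270956 0.37476215 0.05      ]
jar [ 0.49836478 -0.51320507  0.05      ]
vial [ 0.35860793 -0.18816813  0.05      ]
scene grip [ 0.44669253 -0.28532485  0.054     ] screw [0.53889277 0.0388255  0.07      ] peg [0.44941252 0.01255973 0.085     ]
```

```bash
python3 -m pendant '[{"jaw":1,"linear":[0,0,0],"twist":5.6},{"jaw":1,"linear":[0,0,0],"twist":5.6},{"jaw":1,"linear":[2.9,-2.9,0],"twist":0},{"jaw":1,"linear":[2.9,-2.9,0],"twist":0},{"jaw":1,"linear":[2.9,-2.9,0],"twist":0},{"jaw":1,"linear":[2.9,-2.9,0],"twist":0},{"jaw":1,"linear":[2.9,-2.9,0],"twist":0},{"jaw":1,"linear":[2.9,-2.9,0],"twist":0},{"jaw":1,"linear":[2.9,-2.9,0],"twist":0},{"jaw":1,"linear":[2.9,-2.9,0],"twist":0},{"jaw":1,"linear":[2.9,-2.9,0],"twist":0},{"jaw":1,"linear":[2.9,-2.9,0],"twist":0}]' 15
cat >> h.py <<'E'
def pose():
    o=robot.get_obs(); q=o['tool_rot']; yaw=np.arctan2(2*q[0]*q[1],2*q[0]**2-1); return o['position'],yaw,o
def rel(x,y,yawdeg=None):
    p,a,o=pose(); d=np.array([x,y])-p[:2]; tx=np.array([np.cos(a),np.sin(a)]); ty=np.array([np.sin(a),-np.cos(a)])
    print('pos',p.round(4),'yaw',np.degrees(a).round(2),'shift cm',(100*d@tx).round(2),(100*d@ty).round(2),'twist',None if yawdeg is None else np.degrees(a).round(2)-yawdeg)
E
python3 - <<'E'
from h import *
rel(.442,-.292,2.8)
c=snap('wrist'); cv2.imwrite('pics/w1.png',cv2.resize(c['color'],(800,600)))
print(np.linalg.inv(c['view']).round(3).tolist(), [ (np.array(proj(c,p))*1.5625).round() for p in([.442,-.292,.054],[.442,-.292,.022],[.542,-.288,.013])])
E
```

```text
time: 1.1
position: [0.428, -0.3001, 0.2393]
tool_rot: [1.0, 0.025, -0.0, -0.0]
ft_force: [0.3, -0.2, 0.3]
grip_width: 0.087
grip_force: 0.0
pos [ 0.428  -0.3001  0.2393] yaw 2.87 shift cm 1.44 -0.74 twist 0.07000000000000028
[[0.05, -0.962, -0.268, 0.501], [-0.999, -0.048, -0.014, -0.297], [0.0, 0.268, -0.963, 0.384], [0.0, 0.0, 0.0, 1.0]] [array([389., 259.]), array([390., 252.]), array([391., 119.])]
```

View pics/w1.png

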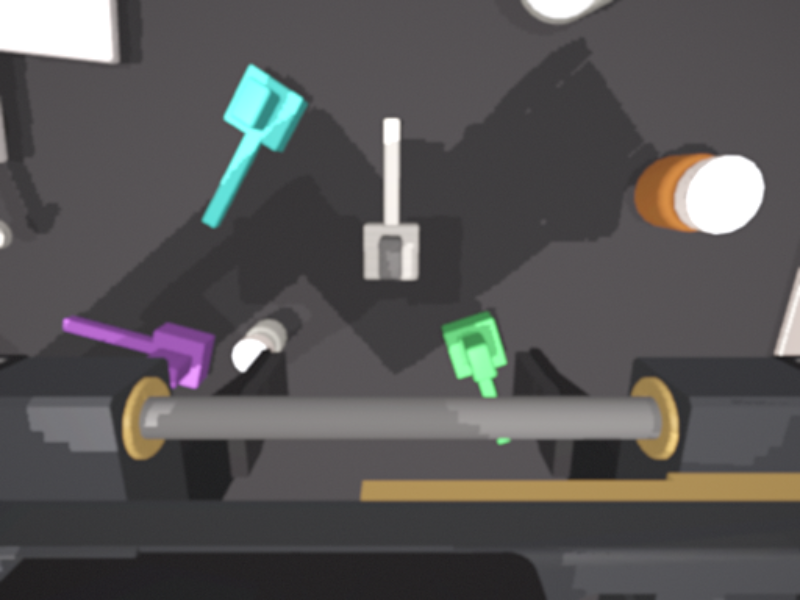

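Grip is at (390,258), matching the prediction of (389,259). Descending to grasp.

```bash
python3 -m pendant '[{"jaw":1,"linear":[1.4,-0.7,2.5],"twist":0},{"jaw":1,"linear":[0,0,3.5],"twist":0},{"jaw":1,"linear":[0,0,3.5],"twist":0},{"jaw":1,"linear":[0,0,3.5],"twist":0},{"jaw":1,"linear":[0,0,3.5],"twist":0},{"jaw":1,"linear":[0,0,2.0],"twist":0},{"jaw":1,"linear":[0,0,0.8],"twist":0},{"jaw":1,"linear":[0,0,0],"twist":0},{"jaw":0.1,"linear":[0,0,0],"twist":0},{"jaw":0.1,"linear":[0,0,0],"twist":0},{"jaw":0.1,"linear":[0,0,0],"twist":0},{"jaw":0.1,"linear":[0,0,0],"twist":0}]' 25; python3 -m pendant '[{"jaw":0.1,"linear":[0,0,0],"twist":0},{"jaw":0.1,"linear":[0,0,0],"twist":0},{"jaw":0.1,"linear":[0,0,0],"twist":0},{"jaw":0.1,"linear":[0,0,0],"twist":0},{"jaw":0.1,"linear":[0,0,0],"twist":0}]'
```

```text
time: 2.15
position: [0.4415, -0.295, 0.048]
tool_rot: [1.0, 0.025, 0.001, 0.001]
ft_force: [-0.4, -0.2, -0.4]
grip_width: 0.0682
grip_force: 0.0
time: 2.57
position: [0.4408, -0.2942, 0.0466]
tool_rot: [1.0, 0.025, 0.0, 0.0]
ft_force: [0.3, 0.4, -0.9]
grip_width: 0.0348
grip_force: 0.0
```

```bash
python3 -m pendant '[{"jaw":0.1,"linear":[0,0,0],"twist":0},{"jaw":0.1,"linear":[0,0,0],"twist":0},{"jaw":0.1,"linear":[0,0,0],"twist":0},{"jaw":0.1,"linear":[0,0,0],"twist":0},{"jaw":0.1,"linear":[0,0,0],"twist":0}]'
```

```text
time: 2.98
position: [0.4403, -0.2936, 0.0464]
tool_rot: [1.0, 0.025, -0.001, -0.001]
ft_force: [-0.4, 2.8, -0.1]
grip_width: 0.0175
grip_force: 24.9
```

```bash
python3 -m pendant '[{"jaw":0.1,"linear":[0,0,-2],"twist":0},{"jaw":0.1,"linear":[0,0,-3],"twist":0},{"jaw":0.1,"linear":[0,0,-3],"twist":2.6},{"jaw":0.1,"linear":[0,0,-3],"twist":2.6},{"jaw":0.1,"linear":[0.8,-4,0],"twist":0},{"jaw":0.1,"linear":[0.8,-4,0],"twist":0},{"jaw":0.1,"linear":[0.8,-4,0],"twist":0},{"jaw":0.1,"linear":[0.8,-4,0],"twist":0},{"jaw":0.1,"linear":[0.8,-4,0],"twist":0},{"jaw":0.1,"linear":[0.8,-4,0],"twist":0},{"jaw":0.1,"linear":[0.8,-4,0],"twist":0},{"jaw":0.1,"linear":[0.6,-3,0],"twist":0}]' && python3 -m pendant '[{"jaw":0.1,"linear":[0,0,0],"twist":0},{"jaw":0.1,"linear":[0,0,0],"twist":0}]'
python3 - <<'E'
from h import *
rel(.521,.029,-2.5)
w=snap('wrist');t=snap('top')
W=cv2.resize(w['color'][60:300,130:380],(500,480),interpolation=cv2.INTER_CUBIC)
T=cv2.resize(t['color'][145:235,210:270],(300,450),interpolation=cv2.INTER_CUBIC)
im=np.zeros((480,800,3),np.uint8);im[:,:500]=W;im[:450,500:]=T
cv2.imwrite('pics/w2.png',im)
E
```

```text
time: 3.98
position: [0.5153, 0.0159, 0.1563]
tool_rot: [1.0, -0.02, -0.0, -0.0]
ft_force: [0.0, -0.0, -1.4]
grip_width: 0.018
grip_force: 24.9
time: 4.15
position: [0.5152, 0.0145, 0.1562]
tool_rot: [1.0, -0.018, -0.0, 0.0]
ft_force: [0.1, -0.6, -2.0]
grip_width: 0.0179
grip_force: 24.9
pos [0.5152 0.0145 0.1562] yaw -2.07 shift cm 0.53 -1.47 twist 0.43000000000000016
```

View pics/w2.png

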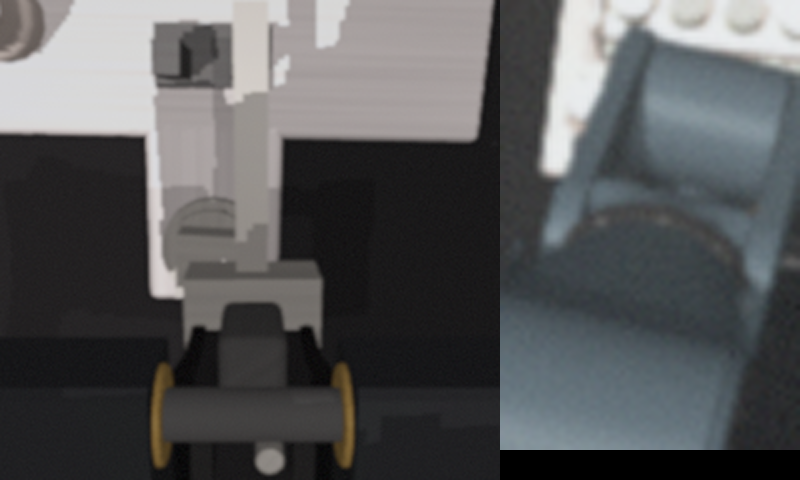

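The plate's front edge runs through (145,135) and (283,139). The lug edges are at x≈149 and x≈282, and the tail is clear at x 236–269. The key needs to go left in this view (+y).

Run:
```python
from h import *
c=load('wrist')
P=lambda x,y,z:px(c,130+x/2,60+y/2,z)
a,b=P(147,135,.03),P(283,139,.03); a0=P(5,133,.03);b0=P(476,142,.03)
d=a0-b0;yaw=np.arctan2(d[1],d[0])-np.pi/2
print('edges',a,b,np.linalg.norm(a-b),'plate',a0,b0,'yaw',np.degrees(yaw))
l1,l2=P(147,145,.03),P(153,295,.03);e=l1-l2;print('lug side yaw',np.degrees(np.arctan2(e[1],e[0])),np.linalg.norm(e))
ex=np.array([np.cos(yaw),np.sin(yaw)]);m=(a+b)[:2]/2
print('screw from lug',m-.05*ex)
print('front corner',P(153,297,.03))
print('fork left prong edge',P(153,30,.084),P(153,80,.084),'right',P(272,60,.084))
# tail
zt=.1562-.046+.013
print('tail edges',P(236,200,zt),P(269,200,zt),P(235,120,zt),P(269,120,zt))
print('block top corners',P(189,278,zt+.009),P(318,277,zt+.009))
print('head disc',P(205,230,.07),px(c,130+105,60+115))
for y in (25,60):print('depth at prongs',px(c,130+170/2,60+y/2),px(c,130+215/2,60+y/2))
cv2.imwrite('pics/w2b.png',c['color'])
```

```text
edges [0.57695012 0.05896241 0.03      ] [ 0.57297357 -0.00230615  0.03      ] 0.061397467107847985 plate [0.58013415 0.12281239 0.03      ] [ 0.56849414 -0.08960155  0.03      ] yaw -3.1365970904249636
lug side yaw -2.4698515048846166 0.07143655793147534
screw from lug [0.52503675 0.03106396]
front corner [0.50014829 0.06249464 0.03      ]
fork left prong edge [0.61435101 0.04447749 0.084     ] [0.59795564 0.0458105  0.084     ] right [0.6031043  0.00371302 0.084     ]
tail edges [0.56048939 0.0171729  0.1232    ] [0.56012564 0.00712348 0.1232    ] [0.58411474 0.01644516 0.1232    ] [0.58375463 0.00645825 0.1232    ]
block top corners [0.53889213 0.03199548 0.1322    ] [ 0.53779925 -0.0066861   0.1322    ]
head disc [0.54060226 0.03181585 0.07      ] [0.53808282 0.03075058 0.05810359]
depth at prongs [0.62172465 0.04431085 0.03723442] [0.62106654 0.02549947 0.03709409]
depth at prongs [0.60459751 0.03969458 0.08119036] [0.60721134 0.02620743 0.03750759]
```

```bash
python3 -m pendant '[{"jaw":0.1,"linear":[0.33,-0.87,0],"twist":0.7},{"jaw":0.1,"linear":[0.33,-0.87,0.5],"twist":0},{"jaw":0.1,"linear":[0,0,1.0],"twist":0},{"jaw":0.1,"linear":[0,0,1.0],"twist":0},{"jaw":0.1,"linear":[0,0,0],"twist":0},{"jaw":0.1,"linear":[0,0,0],"twist":0},{"jaw":0.1,"linear":[0,0,0],"twist":0}]'
python3 - <<'E'
from h import *
rel(.5224,.0316,-2.8)
w=snap('wrist');t=snap('scene')
W=cv2.resize(w['color'][40:280,130:380],(500,480),interpolation=cv2.INTER_CUBIC)
T=cv2.resize(t['color'][170:260,240:300],(300,450),interpolation=cv2.INTER_CUBIC)
im=np.zeros((480,800,3),np.uint8);im[:,:500]=W;im[:450,500:]=T
cv2.imwrite('pics/w3.png',im)
E
```

```text
time: 4.83
position: [0.5224, 0.0296, 0.1311]
tool_rot: [1.0, -0.027, -0.001, -0.0]
ft_force: [0.4, -0.3, -2.7]
grip_width: 0.0175
grip_force: 24.9
pos [0.5224 0.0296 0.1311] yaw -3.05 shift cm -0.01 -0.2 twist -0.25
```

View pics/w3.png

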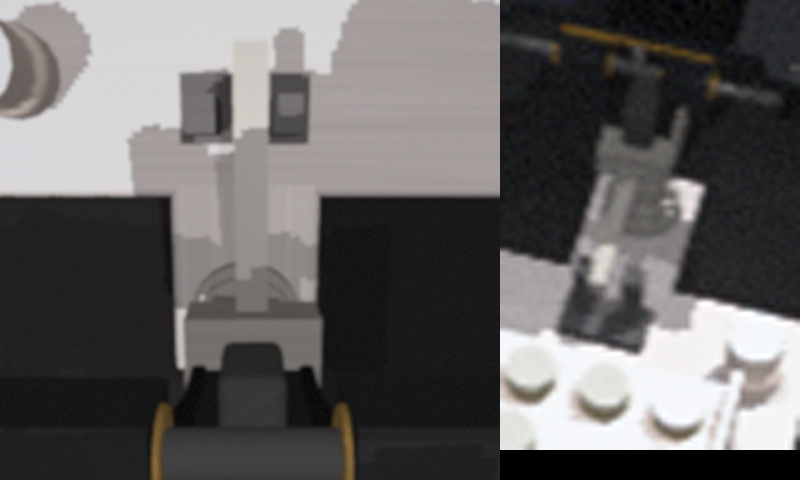

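Tail (x 234–269) sits nearly centred between the prongs (outer edges 180 and 309). Computing the residual.

Run:
```python
from h import *
c=load('wrist'); P=lambda x,y,z:px(c,130+x/2,40+y/2,z)
a,b=P(172,197,.03),P(319,195,.03);m=(a+b)[:2]/2;print('lug',a,b,np.linalg.norm(a-b))
a0,b0=P(3,197,.03),P(497,195,.03);d=a0-b0;yaw=np.arctan2(d[1],d[0])-np.pi/2
print('yaw',np.degrees(yaw))
yaw=np.radians(-2.8);ex=np.array([np.cos(yaw),np.sin(yaw)]);print('screw',m-.05*ex)
f=(P(180,100,.084)+P(309,100,.084))/2;print('fork',f,P(180,100,.084),P(309,100,.084),'screw by fork',f[:2]-.08*ex, 'front/back',P(200,72,.084),P(200,135,.084))
zt=.1311-.046+.013
A=(P(233,100,zt)+P(269,100,zt))/2;B=(P(236,270,zt)+P(269,270,zt))/2
print('tail',A,B,np.degrees(np.arctan2((A-B)[1],(A-B)[0])),'tip',P(250,40,zt)); 
q=P(187,318,zt+.009),P(321,317,zt+.009);print('block',q)
# collar circle (lower collar of nut / head)
for xy in((245,264),(200,300),(298,300),(245,272)):print(xy,px(c,130+xy[0]/2,40+xy[1]/2))
```

```text
lug [0.57635743 0.05916781 0.03      ] [ 0.57394719 -0.00151755  0.03      ] 0.06073321018918034
yaw -2.813916141101114
screw [0.52521201 0.03126762]
fork [0.60875567 0.02671492 0.084     ] [0.60981135 0.04661097 0.084     ] [0.60769999 0.00681887 0.084     ] screw by fork [0.52885118 0.0306229 ] front/back [0.61753301 0.03982312 0.084     ] [0.59914427 0.04123772 0.084     ]
tail [0.60766165 0.02475429 0.0981    ] [0.55811125 0.02693914 0.0981    ] -2.5247355410375945 tip [0.62345993 0.02418916 0.0981    ]
block (array([0.546379  , 0.04724916, 0.1071    ]), array([0.54455311, 0.00710187, 0.1071    ]))
(245, 264) [0.55995558 0.02916455 0.09729042]
(200, 300) [0.53656645 0.04907795 0.04828499]
(298, 300) [0.52957452 0.00856722 0.0299415 ]
(245, 272) [0.55737299 0.02931275 0.09700503]
```

```bash
python3 -m pendant '[{"jaw":0.1,"linear":[0.1,-0.26,0.3],"twist":0},{"jaw":0.1,"linear":[0,0,0.5],"twist":0},{"jaw":0.1,"linear":[0,0,0.4],"twist":0},{"jaw":0.1,"linear":[0,0,0.3],"twist":0},{"jaw":0.1,"linear":[0,0,0.2],"twist":0},{"jaw":0.1,"linear":[0,0,0],"twist":0}]'; python3 -m pendant '[{"jaw":0.1,"linear":[0,0,0.2],"twist":0},{"jaw":0.1,"linear":[0,0,0],"twist":0}]';  python3 -m pendant '[{"jaw":0.1,"linear":[0,0,0.2],"twist":0},{"jaw":0.1,"linear":[0,0,0],"twist":0}]'
```

```text
time: 5.43
position: [0.5235, 0.0327, 0.1139]
tool_rot: [1.0, -0.026, -0.001, -0.0]
ft_force: [-0.3, -1.2, -2.5]
grip_width: 0.0176
grip_force: 24.9
time: 5.6
position: [0.5237, 0.0326, 0.1123]
tool_rot: [1.0, -0.026, -0.0, -0.0]
ft_force: [0.1, -0.1, -2.5]
grip_width: 0.0181
grip_force: 24.9
time: 5.77
position: [0.5237, 0.0326, 0.1104]
tool_rot: [1.0, -0.026, -0.0, -0.0]
ft_force: [-0.9, -0.5, -3.4]
grip_width: 0.0176
grip_force: 24.9
```

```bash
python3 -m pendant '[{"jaw":0.1,"linear":[0,0,0.3],"twist":0},{"jaw":0.1,"linear":[0,0,0.2],"twist":0},{"jaw":0.1,"linear":[0,0,0],"twist":0}]'; python3 -m pendant '[{"jaw":0.1,"linear":[0,0,0.2],"twist":0},{"jaw":0.1,"linear":[0,0,0.1],"twist":0},{"jaw":0.1,"linear":[0,0,0],"twist":0}]';  python3 -m pendant '[{"jaw":0.1,"linear":[0,0,0.1],"twist":0},{"jaw":0.1,"linear":[0,0,0],"twist":0}]'
```

```text
time: 6.02
position: [0.5235, 0.0326, 0.1051]
tool_rot: [1.0, -0.026, -0.0, -0.0]
ft_force: [-0.1, 0.4, -2.7]
grip_width: 0.0178
grip_force: 24.9
time: 6.27
position: [0.5236, 0.0326, 0.1023]
tool_rot: [1.0, -0.026, -0.0, -0.0]
ft_force: [0.3, 0.8, -2.7]
grip_width: 0.0176
grip_force: 24.9
time: 6.43
position: [0.5237, 0.0326, 0.1014]
tool_rot: [1.0, -0.026, -0.0, -0.0]
ft_force: [-0.8, -0.3, -2.6]
grip_width: 0.0179
grip_force: 24.9
```

```bash
python3 -m pendant '[{"jaw":0.1,"linear":[0,0,0.1],"twist":0},{"jaw":0.1,"linear":[0,0,0],"twist":0}]';python3 -m pendant '[{"jaw":0.1,"linear":[0,0,0.05],"twist":0},{"jaw":0.1,"linear":[0,0,0],"twist":0}]'; python3 -m pendant '[{"jaw":0.1,"linear":[0,0,0.05],"twist":0},{"jaw":0.1,"linear":[0,0,0],"twist":0}]'
```

```text
time: 6.6
position: [0.5238, 0.0326, 0.1005]
tool_rot: [1.0, -0.026, -0.0, -0.0]
ft_force: [0.8, -0.2, -2.1]
grip_width: 0.0179
grip_force: 24.9
time: 6.77
position: [0.5238, 0.0326, 0.1003]
tool_rot: [1.0, -0.026, 0.0, 0.0]
ft_force: [-0.7, -0.6, 0.5]
grip_width: 0.0178
grip_force: 24.9
time: 6.93
position: [0.5238, 0.0326, 0.1003]
tool_rot: [1.0, -0.026, 0.0, 0.0]
ft_force: [-0.9, 0.3, 5.1]
grip_width: 0.0178
grip_force: 24.9
```

Key seated (contact at TCP z 0.1003, 5 N). Releasing, then rising.

```bash
python3 -m pendant '[{"jaw":0.5,"linear":[0,0,-0.1],"twist":0},{"jaw":0.5,"linear":[0,0,0],"twist":0},{"jaw":0.5,"linear":[0,0,0],"twist":0},{"jaw":0.5,"linear":[0,0,0],"twist":0},{"jaw":0.5,"linear":[0,0,0],"twist":0},{"jaw":0.5,"linear":[0,0,0],"twist":0},{"jaw":0.5,"linear":[0,0,-1],"twist":0},{"jaw":0.5,"linear":[0,0,-2],"twist":0},{"jaw":0.5,"linear":[0,0,-3],"twist":0},{"jaw":0.5,"linear":[0,0,-3],"twist":0},{"jaw":0.5,"linear":[0,0,-3],"twist":0}]'
python3 -m pendant '[{"jaw":0,"linear":[-2,1.5,0],"twist":-7},{"jaw":0,"linear":[-2,1.5,0],"twist":-7},{"jaw":0,"linear":[-2,1.5,0],"twist":-7},{"jaw":0,"linear":[0,0,0],"twist":-7},{"jaw":0,"linear":[0,0,0],"twist":-7},{"jaw":0,"linear":[0,0,0],"twist":-7},{"jaw":0,"linear":[0,0,0],"twist":-7},{"jaw":0,"linear":[0,0,0],"twist":-7},{"jaw":0,"linear":[0,0,0],"twist":-7},{"jaw":0,"linear":[0,0,0],"twist":-7},{"jaw":0,"linear":[0,0,0],"twist":-7},{"jaw":0,"linear":[0,0,0],"twist":-7}]'
python3 -m pendant '[{"jaw":0,"linear":[0,0,0],"twist":-7},{"jaw":0,"linear":[0,0,0],"twist":-7},{"jaw":0,"linear":[0,0,0],"twist":-7},{"jaw":0,"linear":[0,0,0],"twist":-2},{"jaw":0,"linear":[0,0,0],"twist":0}]'
python3 - <<'E'
from h import *
rel(.4517,-.0242,104.5)
w=snap('wrist');cv2.imwrite('pics/w4.png',cv2.resize(w['color'],(800,600)))
E
```

```text
time: 7.85
position: [0.5234, 0.0327, 0.2223]
tool_rot: [1.0, -0.026, -0.0, -0.0]
ft_force: [0.5, -0.4, 0.3]
grip_width: 0.0434
grip_force: 0.0
time: 8.85
position: [0.4673, -0.0162, 0.2212]
tool_rot: [0.759, 0.652, 0.0, 0.0]
ft_force: [0.5, -0.7, -0.4]
grip_width: 0.0005
grip_force: 0.0
time: 9.27
position: [0.4673, -0.0162, 0.2212]
tool_rot: [0.616, 0.788, 0.0, 0.0]
ft_force: [0.6, -0.6, 0.7]
grip_width: 0.0008
grip_force: 0.0
pos [ 0.4673 -0.0162  0.2212] yaw 104.01 shift cm -0.4 -1.71 twist -0.4899999999999949
```

View pics/w4.png

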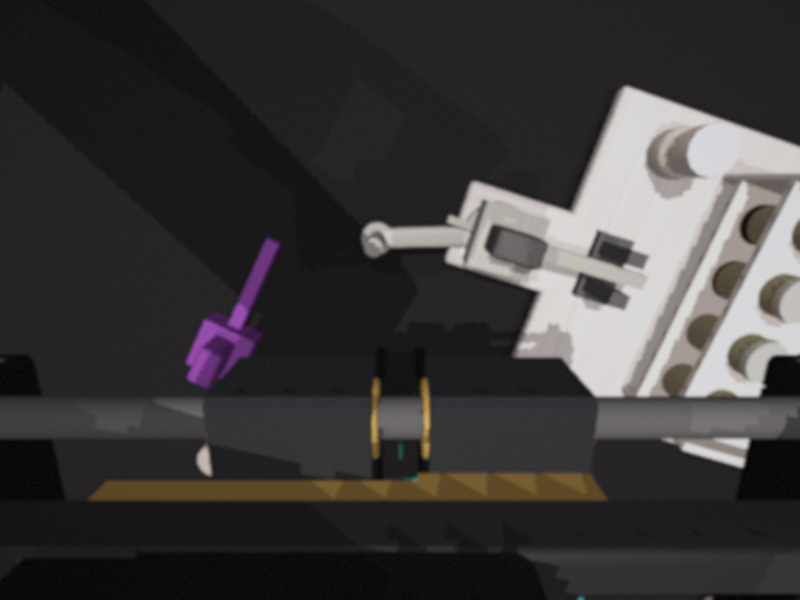

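Key stands on the screw with its tail between the prongs at about (600,270). The peg is at about (375,240).

Run:
```python
from h import *
c=load('wrist')
s=np.array([.5252,.031])
for u,v,z in((375,238,.085),(378,245,.085),(375,238,.06)):
    p=px(c,u/1.5625,v/1.5625,z);d=p[:2]-s;print(p,np.linalg.norm(d),np.degrees(np.arctan2(d[1],d[0]))%360)
print(px(c,375/1.5625,240/1.5625,None,1), px(c,517/1.5625,244/1.5625,.108),px(c,517/1.5625,244/1.5625))
```

```text
[0.44337268 0.01525846 0.085     ] 0.08332770435417669 190.88925088044
[0.44614268 0.01152145 0.085     ] 0.08142158329084283 193.8411433906499
[0.44286506 0.01176728 0.06      ] 0.08455140626271888 193.1480335266986
[0.44363082 0.01390894 0.08390432] [0.52234765 0.03458835 0.108     ] [0.52243657 0.03456422 0.10768713]
```

```bash
python3 -m pendant '[{"jaw":0,"linear":[-0.1,-1.8,0],"twist":1.5},{"jaw":0,"linear":[0,0,3.5],"twist":0},{"jaw":0,"linear":[0,0,3.5],"twist":0},{"jaw":0,"linear":[0,0,3.5],"twist":0},{"jaw":0,"linear":[0,0,2.7],"twist":0},{"jaw":0,"linear":[0,0,1],"twist":0},{"jaw":0,"linear":[0,0,0],"twist":0},{"jaw":0,"linear":[0,0,0],"twist":0}]'
cat > s.py <<'E'
from h import *
s=np.array([.5252,.031])
p,a,o=pose(); t=np.array([np.cos(a),np.sin(a)]); n=np.array([np.sin(a),-np.cos(a)])
d=p[:2]+.0155*t-s
f=o['ft_force'][:2]
print('t',round(o['time'],2),'z',p[2].round(4),'tool yaw',np.degrees(a).round(1),'face: r',np.linalg.norm(d).round(4),'ang',(np.degrees(np.arctan2(d[1],d[0]))%360).round(2),'force tan',(f@t).round(2),'rad',(f@n).round(2))
E
python3 s.py
```

```text
time: 9.98
position: [0.4501, -0.0216, 0.0784]
tool_rot: [0.626, 0.78, -0.0, -0.0]
ft_force: [0.0, -0.0, 1.0]
grip_width: 0.0005
grip_force: 0.0
t 9.98 z 0.0784 tool yaw 102.4 face: r 0.0869 ang 205.51 force tan -0.02 rad 0.04
```

```bash
python3 -m pendant '[{"jaw":0,"linear":[0.6,0,0],"twist":0},{"jaw":0,"linear":[0.6,0,0],"twist":0},{"jaw":0,"linear":[0.6,0,0],"twist":0},{"jaw":0,"linear":[0.75,-0.1,0],"twist":5},{"jaw":0,"linear":[0.75,-0.1,0],"twist":5},{"jaw":0,"linear":[0.75,-0.1,0],"twist":5},{"jaw":0,"linear":[0,0,0],"twist":0}]'; python3 s.py;  python3 -m pendant '[{"jaw":0,"linear":[0.75,-0.1,0],"twist":5},{"jaw":0,"linear":[0.75,-0.1,0],"twist":5},{"jaw":0,"linear":[0.75,-0.1,0],"twist":5},{"jaw":0,"linear":[0.75,-0.1,0],"twist":5},{"jaw":0,"linear":[0,0,0],"twist":0}]'; python3 s.py
```

```text
time: 10.57
position: [0.4397, 0.0194, 0.0794]
tool_rot: [0.722, 0.692, 0.0, 0.0]
ft_force: [0.2, -0.2, -0.6]
grip_width: 0.0007
grip_force: 0.0
t 10.57 z 0.0794 tool yaw 87.5 face: r 0.0849 ang 177.36 force tan -0.2 rad 0.2
time: 10.98
position: [0.4418, 0.0489, 0.0791]
tool_rot: [0.831, 0.556, 0.0, 0.0]
ft_force: [-0.6, -0.2, 1.0]
grip_width: 0.0004
grip_force: 0.0
t 10.98 z 0.0791 tool yaw 67.6 face: r 0.0839 ang 157.4 force tan -0.39 rad -0.44
```

Run:
```python
from h import *
w=snap('wrist');cv2.imwrite('pics/w5.png',cv2.resize(w['color'],(600,450)))
```

```text
(no output)
```

View pics/w5.png

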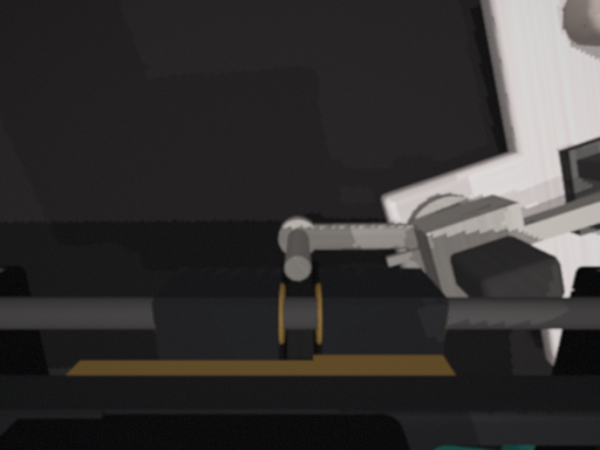

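The peg at (297,268) sits centred against the fingers and the lever is following. Carrying on.

```bash
python3 -m pendant '[{"jaw":0,"linear":[0.75,-0.1,0],"twist":5},{"jaw":0,"linear":[0.75,-0.1,0],"twist":5},{"jaw":0,"linear":[0.75,-0.1,0],"twist":5},{"jaw":0,"linear":[0.75,-0.1,0],"twist":5},{"jaw":0,"linear":[0.75,-0.1,0],"twist":5},{"jaw":0,"linear":[0.6,-0.08,0],"twist":4},{"jaw":0,"linear":[0,0,0],"twist":0},{"jaw":0,"linear":[0,0,0],"twist":0}]'; python3 s.py; for i in 1; do python3 -m pendant '[{"jaw":0,"linear":[0.3,-0.03,0],"twist":2},{"jaw":0,"linear":[0,0,0],"twist":0},{"jaw":0,"linear":[0,0,0],"twist":0}]' >/dev/null; python3 s.py; done
```

```text
time: 11.7
position: [0.4615, 0.0865, 0.0787]
tool_rot: [0.943, 0.332, 0.0, 0.0]
ft_force: [-0.0, 0.3, -0.4]
grip_width: 0.0006
grip_force: 0.0
t 11.7 z 0.0787 tool yaw 38.7 face: r 0.0831 ang 128.35 force tan 0.16 rad -0.21
t 11.95 z 0.0786 tool yaw 36.6 face: r 0.0828 ang 126.49 force tan -0.99 rad -0.86
```

```bash
python3 -m pendant '[{"jaw":0,"linear":[0.3,-0.06,0],"twist":2},{"jaw":0,"linear":[0,0,0],"twist":0},{"jaw":0,"linear":[0,0,0],"twist":0}]' >/dev/null; python3 s.py
python3 -m pendant '[{"jaw":0,"linear":[0.3,-0.06,0],"twist":2},{"jaw":0,"linear":[0,0,0],"twist":0},{"jaw":0,"linear":[0,0,0],"twist":0}]' >/dev/null; python3 s.py
python3 -m pendant '[{"jaw":0,"linear":[0.3,-0.06,0],"twist":2},{"jaw":0,"linear":[0,0,0],"twist":0},{"jaw":0,"linear":[0,0,0],"twist":0}]' >/dev/null; python3 s.py
python3 -m pendant '[{"jaw":0,"linear":[0.3,-0.06,0],"twist":2},{"jaw":0,"linear":[0,0,0],"twist":0},{"jaw":0,"linear":[0,0,0],"twist":0}]' >/dev/null; python3 s.py
```

```text
t 12.2 z 0.0786 tool yaw 34.6 face: r 0.0831 ang 124.38 force tan -0.28 rad -0.36
t 12.45 z 0.0786 tool yaw 32.6 face: r 0.0833 ang 122.25 force tan -0.34 rad -0.66
t 12.7 z 0.0785 tool yaw 30.6 face: r 0.0835 ang 120.2 force tan 0.48 rad -0.09
t 12.95 z 0.0786 tool yaw 28.6 face: r 0.0836 ang 118.15 force tan -1.19 rad 0.46
```

```bash
echo "
import sys; sys.exit(int(-(f@t)>3))" >> s.py
python3 -m pendant '[{"jaw":0,"linear":[0.23,-0.04,0],"twist":1.5},{"jaw":0,"linear":[0,0,0],"twist":0},{"jaw":0,"linear":[0,0,0],"twist":0}]' >/dev/null; python3 s.py && 
python3 -m pendant '[{"jaw":0,"linear":[0.23,-0.04,0],"twist":1.5},{"jaw":0,"linear":[0,0,0],"twist":0},{"jaw":0,"linear":[0,0,0],"twist":0}]' >/dev/null; python3 s.py && 
python3 -m pendant '[{"jaw":0,"linear":[0.23,-0.04,0],"twist":1.5},{"jaw":0,"linear":[0,0,0],"twist":0},{"jaw":0,"linear":[0,0,0],"twist":0}]' >/dev/null; python3 s.py && 
python3 -m pendant '[{"jaw":0,"linear":[0.23,-0.04,0],"twist":1.5},{"jaw":0,"linear":[0,0,0],"twist":0},{"jaw":0,"linear":[0,0,0],"twist":0}]' >/dev/null; python3 s.py && 
python3 -m pendant '[{"jaw":0,"linear":[0.23,-0.04,0],"twist":1.5},{"jaw":0,"linear":[0,0,0],"twist":0},{"jaw":0,"linear":[0,0,0],"twist":0}]' >/dev/null; python3 s.py
```

```text
t 13.2 z 0.0785 tool yaw 27.1 face: r 0.0837 ang 116.6 force tan 0.61 rad 0.13
t 13.45 z 0.0786 tool yaw 25.6 face: r 0.0837 ang 114.99 force tan -0.42 rad -0.11
t 13.7 z 0.0785 tool yaw 24.1 face: r 0.0838 ang 113.42 force tan 0.03 rad 0.21
t 13.95 z 0.0785 tool yaw 22.6 face: r 0.0839 ang 112.02 force tan -1.08 rad -0.78
t 14.2 z 0.0785 tool yaw 21.1 face: r 0.084 ang 110.42 force tan -0.76 rad -0.62
```

```bash
python3 -m pendant '[{"jaw":0,"linear":[0.23,-0.03,0],"twist":1.5},{"jaw":0,"linear":[0,0,0],"twist":0},{"jaw":0,"linear":[0,0,0],"twist":0}]' >/dev/null; python3 s.py && 
python3 -m pendant '[{"jaw":0,"linear":[0.23,-0.03,0],"twist":1.5},{"jaw":0,"linear":[0,0,0],"twist":0},{"jaw":0,"linear":[0,0,0],"twist":0}]' >/dev/null && python3 s.py && 
python3 -m pendant '[{"jaw":0,"linear":[0.23,-0.03,0],"twist":1.5},{"jaw":0,"linear":[0,0,0],"twist":0},{"jaw":0,"linear":[0,0,0],"twist":0}]' >/dev/null && python3 s.py && 
python3 -m pendant '[{"jaw":0,"linear":[0.23,-0.03,0],"twist":1.5},{"jaw":0,"linear":[0,0,0],"twist":0},{"jaw":0,"linear":[0,0,0],"twist":0}]' >/dev/null && python3 s.py && 
python3 -m pendant '[{"jaw":0,"linear":[0.23,-0.03,0],"twist":1.5},{"jaw":0,"linear":[0,0,0],"twist":0},{"jaw":0,"linear":[0,0,0],"twist":0}]' >/dev/null && python3 s.py
```

```text
t 14.45 z 0.0785 tool yaw 19.6 face: r 0.084 ang 108.83 force tan -1.7 rad -1.04
t 14.7 z 0.0785 tool yaw 18.1 face: r 0.084 ang 107.36 force tan -0.79 rad -0.65
t 14.95 z 0.0784 tool yaw 16.6 face: r 0.0841 ang 106.51 force tan -3.94 rad -0.69
```

```bash
python3 -m pendant '[{"jaw":0,"linear":[0,0,0],"twist":0},{"jaw":0,"linear":[0,0,0],"twist":0}]' >/dev/null; python3 s.py ; 
python3 -m pendant '[{"jaw":0,"linear":[0.08,0,0],"twist":0.5},{"jaw":0,"linear":[0,0,0],"twist":0},{"jaw":0,"linear":[0,0,0],"twist":0}]' >/dev/null; python3 s.py
python3 -m pendant '[{"jaw":0,"linear":[0.08,0,0],"twist":0.5},{"jaw":0,"linear":[0,0,0],"twist":0},{"jaw":0,"linear":[0,0,0],"twist":0}]' >/dev/null; python3 s.py
```

```text
t 15.12 z 0.0784 tool yaw 16.5 face: r 0.0841 ang 106.41 force tan -4.89 rad -0.71
t 15.37 z 0.0783 tool yaw 16.0 face: r 0.0841 ang 106.12 force tan -5.36 rad -0.01
t 15.62 z 0.0783 tool yaw 15.5 face: r 0.0841 ang 105.95 force tan -5.5 rad -2.11
```

```bash
sed -i 's/>3))/>7.3))/' s.py
python3 -m pendant '[{"jaw":0,"linear":[0.08,0,0],"twist":0.5},{"jaw":0,"linear":[0,0,0],"twist":0},{"jaw":0,"linear":[0,0,0],"twist":0}]' >/dev/null; python3 s.py &&
python3 -m pendant '[{"jaw":0,"linear":[0.08,0,0],"twist":0.5},{"jaw":0,"linear":[0,0,0],"twist":0},{"jaw":0,"linear":[0,0,0],"twist":0}]' >/dev/null && python3 s.py &&
python3 -m pendant '[{"jaw":0,"linear":[0.08,0,0],"twist":0.5},{"jaw":0,"linear":[0,0,0],"twist":0},{"jaw":0,"linear":[0,0,0],"twist":0}]' >/dev/null && python3 s.py &&
python3 -m pendant '[{"jaw":0,"linear":[0.08,0,0],"twist":0.5},{"jaw":0,"linear":[0,0,0],"twist":0},{"jaw":0,"linear":[0,0,0],"twist":0}]' >/dev/null && python3 s.py
python3 -m pendant '[{"jaw":0,"linear":[0,0,0],"twist":0},{"jaw":0,"linear":[0,0,0],"twist":0}]' >/dev/null; python3 s.py
```

```text
t 15.87 z 0.0782 tool yaw 15.0 face: r 0.0841 ang 105.79 force tan -6.92 rad -0.09
t 16.12 z 0.0782 tool yaw 14.5 face: r 0.0841 ang 105.63 force tan -7.77 rad -0.76
t 16.28 z 0.0782 tool yaw 14.5 face: r 0.0841 ang 105.64 force tan -7.98 rad -0.65
```

8 N reached and holding. Checking the key and tail.

Run:
```python
from h import *
w=snap('wrist');s=snap('scene')
im=np.zeros((500,800,3),np.uint8)
im[:384,:512]=w['color'];im[:405,520:790]=cv2.resize(s['color'][170:260,240:300],(270,405),interpolation=cv2.INTER_CUBIC)
cv2.imwrite('pics/w6.png',im)
```

```text
(no output)
```

View pics/w6.png

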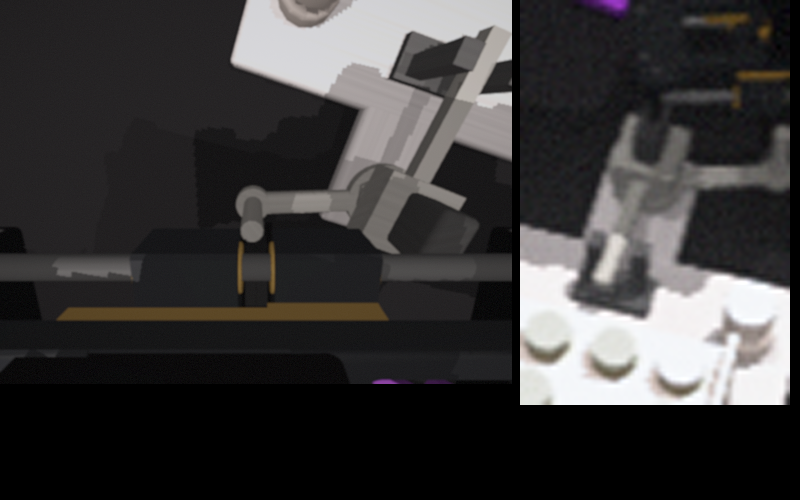

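The tail is between the prongs at about (480,70) and the key is upright and down, with the peg against the fingers. Backing off and rising.

```bash
python3 -m pendant '[{"jaw":0,"linear":[-0.3,0,0],"twist":0},{"jaw":0,"linear":[-0.7,0,0],"twist":0},{"jaw":0,"linear":[-2,0,0],"twist":0},{"jaw":0,"linear":[-1,0,-2],"twist":0},{"jaw":0,"linear":[0,0,-3],"twist":0},{"jaw":0,"linear":[0,0,-3],"twist":0},{"jaw":0,"linear":[0,0,-3],"twist":0},{"jaw":0,"linear":[0,0,-3],"twist":0},{"jaw":0,"linear":[0,0,0],"twist":0},{"jaw":0,"linear":[0,0,0],"twist":0},{"jaw":0,"linear":[0,0,0],"twist":0}]'
python3 - <<'E'
from h import *
w=snap('wrist');s=snap('scene')
im=np.zeros((500,800,3),np.uint8)
im[:384,:512]=w['color'];im[:405,520:790]=cv2.resize(s['color'][170:260,240:300],(270,405),interpolation=cv2.INTER_CUBIC)
cv2.imwrite('pics/w7.png',im)
E
```

```text
time: 17.3
position: [0.4529, 0.098, 0.2186]
tool_rot: [0.992, 0.126, 0.001, 0.0]
ft_force: [-0.3, -0.5, -0.1]
grip_width: 0.0001
grip_force: 0.0
```

View pics/w7.png

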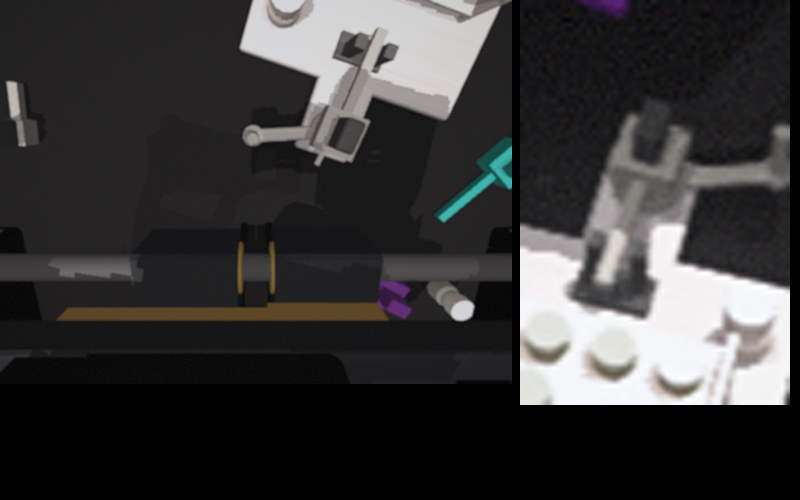

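The key stands on the screw with its tail between the prongs at about (370,50). The lever has stayed at about (255,135), on platform +y, and the gripper is clear. Handing in.

```bash
python3 -c "
from rig import robot
print(robot.hand_in())"
```

```text
the job is handed in; nothing more can be done
None
```

The larger key is on the screw, fully down with its tail between the prongs, and the jam nut is tightened to about 8 N at the peg; the robot is clear of everything and the job is handed in at about 17 s, with no verdict returned (index travel not measured).

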